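Reverse the charged batteries into the carry rack

TASK

Move the four battery packs from the charger into the carry rack, one pack in each bay, in reverse order: the pack that stood at the left end of the charger goes to the right end of the rack, and so on along the row. Set each one down upright on the floor of its bay, without dropping it, and leave them all released and still.

Things in the scene. Friction and masses are not known exactly. Their poses are not given: they have to be found in the camera images.
- pack_red: Loose battery pack, an upright black block 32 (x) by 60 (y) by 90 (z) mm, about 0.22 kg, with a red top cap 14 mm high and a red label on both broad faces. Origin at the centre of its underside, z up. It stands in the charging well of its own colour at the start, slack by about 3 mm each way; nothing holds it. The free faces to grip are the broad ones, 32 mm apart along x.
- pack_yellow: Loose battery pack, an upright black block 32 (x) by 60 (y) by 90 (z) mm, about 0.22 kg, with a yellow top cap 14 mm high and a yellow label on both broad faces. Origin at the centre of its underside, z up. It stands in the charging well of its own colour at the start, slack by about 3 mm each way; nothing holds it. The free faces to grip are the broad ones, 32 mm apart along x.
- pack_green: Loose battery pack, an upright black block 32 (x) by 60 (y) by 90 (z) mm, about 0.22 kg, with a green top cap 14 mm high and a green label on both broad faces. Origin at the centre of its underside, z up. It stands in the charging well of its own colour at the start, slack by about 3 mm each way; nothing holds it. The free faces to grip are the broad ones, 32 mm apart along x.
- pack_blue: Loose battery pack, an upright black block 32 (x) by 60 (y) by 90 (z) mm, about 0.22 kg, with a blue top cap 14 mm high and a blue label on both broad faces. Origin at the centre of its underside, z up. It stands in the charging well of its own colour at the start, slack by about 3 mm each way; nothing holds it. The free faces to grip are the broad ones, 32 mm apart along x.
- well_red: Fixed open-topped charging well on the charger, black with a red strip along its front and back, 46 (x) by 74 (y) mm outside (70 by 74 with the strips), 24 mm high, inner floor 4 mm above its origin, walls 4 mm. Origin at the centre of its underside, 20 mm above the table. It stays where it is, so it shows where the pack of its colour stood.
- well_yellow: Fixed open-topped charging well on the charger, black with a yellow strip along its front and back, 46 (x) by 74 (y) mm outside (70 by 74 with the strips), 24 mm high, inner floor 4 mm above its origin, walls 4 mm. Origin at the centre of its underside, 20 mm above the table. It stays where it is, so it shows where the pack of its colour stood.
- well_green: Fixed open-topped charging well on the charger, black with a green strip along its front and back, 46 (x) by 74 (y) mm outside (70 by 74 with the strips), 24 mm high, inner floor 4 mm above its origin, walls 4 mm. Origin at the centre of its underside, 20 mm above the table. It stays where it is, so it shows where the pack of its colour stood.
- well_blue: Fixed open-topped charging well on the charger, black with a blue strip along its front and back, 46 (x) by 74 (y) mm outside (70 by 74 with the strips), 24 mm high, inner floor 4 mm above its origin, walls 4 mm. Origin at the centre of its underside, 20 mm above the table. It stays where it is, so it shows where the pack of its colour stood.
- charger: Fixed grey base 84 (x) by 352 (y) by 20 mm high; origin: underside centre, on the table; y along its row. The coloured wells stand on it at y = -126, -42, 42, 126 mm, order differing each time. Charger and rack lie one behind the other, either one nearer the robot, each turned at most 0.18 rad from y = robot's left.
- rack: Fixed aluminium rack 64 (x) by 352 (y) mm; origin: underside centre, on the table; y along its row. Four empty bays centred at x = 0, y = -126, -42, 42, 126 mm, open above, each 48 (x) by 76 (y) mm inside, dark floor 10 mm and wall tops 28 mm above the table. A pack stands in it with its 60 mm side along y, either way round. Wire handles 56 mm high at y = -172, 172 mm.
Things that resemble listed ones, but are neither listed nor needed, are in the scene too. What is shaped like the pack_green but orange is not meant.

How it is judged:
By the outcome, as a careful person would: the job done as asked, in the order asked, and still so for the second after the job is handed in, with the robot touching nothing.
It also fails if it takes over 93 s, if anything falls off the work surface, if the arm or the gripper's body presses on something with over 40 N, if the wrist force passes 120 N, or if a joint passes its speed limit or range.

ROBOT

A 6-joint arm with a two-finger parallel gripper is mounted at the origin on the work surface. World frame = base frame: x ahead of the robot, y to its left, z up, the work surface at z = 0. Lengths are in m, angles in rad, forces in N, time in s.
With the tool pointing down it reaches from about 0.375 to 0.825 m from the base axis. Payload 5.5 kg.
Tool frame: the origin (TCP) lies on the centre line of the jaws, within the pads' length; the fingertips stand env.tips_ahead ahead of it and the grasp point (between the pads) lies 3 mm ahead of it (env.tips_ahead is the distance from the TCP to the fingertips, in m); x points along the fingers, y is the direction in which the jaws open and shut, and the axes are right-handed (so a half turn about x gives the same grasp; the last joint's range is limited). The gripper opens to 85 mm and grips with 20 to 120 N. Pads are 22 mm wide; open, the fingers measure 114 mm over their backs; the gripper's body (76 mm by 85 mm) begins 54 mm behind the grasp point. The pads swing forward as they close: fully open they stand 13 mm farther back than shut.
Start: joints at [1.117, 0.314, -0.047, 1.21, 0, 1.571], TCP at [0.263, 0.539, 0.253] pointing down, gripper open.
Joint ranges: [-2.67, 2.67], [-0.69, 1.73], [-1.03, 1.25], [-2.08, 2.16], [-1.42, 1.45], [-3.14, 3.14]. Speed limits (rad/s): [2.39, 2.39, 3.01, 3.14, 3.14, 3.14].

INTERFACE

Orientations are given as [roll, pitch, yaw] about the fixed x, y, z axes, in that order (R = Rz(yaw) Ry(pitch) Rx(roll)).
In Python, from plant import env gives the robot as it stands.
- The arm moves only by the tool drive_tool, never from a script. Its argument "targets" is a list of rows, each a list of 7 numbers: the shift along the tool's x, y, z normalised to -1 to 1, where 1 is 100 mm, then the turn, a rotation vector about the tool's x, y, z normalised to -1 to 1, where 1 is 2 rad, then the opening, from -1 (shut) to 1 (fully open). A call has 1 to 5 rows; each row is the pose to reach, as a shift and turn from the pose commanded when the call began, along the tool's axes at that moment; what a row does not reach only later rows make up. A row lasts 1/10 s, in which the tool goes at most 50 mm and 8.59 degrees, less where a joint would pass 70% of its speed; a pose out of reach is approached as far as the arm can. A call with a number of a shift or a turn outside -1 to 1 is refused whole. A call with a gripper value outside its range is refused whole. The fingers move at their own pace and stop on an object; the grip force is fixed at half the most. Time passes only in rows, so rows that repeat a pose let the fingers close. It gives the time, the measured TCP pose, the force and the opening at its end, in the units of the state.
- env.sense(): the state, without advancing time (a new reading comes with each control period).
- env.capture(name): name is "side" or "top" or "wrist"; returns the picture (480x640x3 uint8, blue, green, red); there is no depth.
- env.get_calibration(name): a dict with "fx", "fy", "cx", "cy" (pixels), "R" (3x3) and "t" (3): a world point X has camera coordinates R X + t. Camera axes: x right, y down, z forward; pixel columns grow to the right and rows downward; lengths in m; the calibration is good to about 2 mm. A picture is of the moment at which its call begins: read the wrist's pose just before it. get_calibration takes no time and is no camera call; for the wrist camera it gives the pose at the moment of the call.
- env.hand_in(): hands the job in, once; it reports no verdict.
The state is a dict: "time_s": time; "joints": joint angles; "joint_velocities": joint speeds; "tau": joint torques, N m; "tool_pos": TCP position; "tool_rot": TCP orientation; "wrist_force": force on the tool from outside, world axes, zero at the start; "wrist_torque": the same for the moment, N m; "gripper_width": opening from 0.0 (shut) to 1.0 (fully open).
Only numpy, scipy, OpenCV 4.12 (cv2) and the standard library are available. Lean on these libraries where they do the work, as an engineer would, in place of code of your own. Each camera call takes 0.05 s, during which the arm holds its last target. There are 200 camera calls.

## Working session

There is one attempt and no reset: what is moved stays moved. The work goes in short steps, Python scripts to look and compute and a tool call to move; the robot and the scene stay as the last step left them, time stands still between calls to the robot, and variables do not carry over. Pictures are saved under pics/ and viewed, about 12 in all and at most 16, crops included, and the job is handed in when it is done.

Besides the shell and the picture viewer there is one more tool, called after ">>>" as name([rows], argument=value, ...), one row to a line, values as JSON. drive_tool: Moves the arm, as the interface text tells. Scaled input: -1 to 1 covers 100 mm each way for a shift and 2 rad each way for a turn. Its arguments: {"type":"object","properties":{"targets":{"type":"array","items":{"type":"array","items":{"type":"number","minimum":-1,"maximum":1}}}},"required":["targets"]}

```bash
ls; mkdir -p pics; python3 - <<'E'
from plant import env
import cv2
print(env.tips_ahead, env.sense())
for n in("top","side"):
    cv2.imwrite(f"pics/{n}0.png",env.capture(n)); c=env.get_calibration(n); print(n,c)
E
```

```text
pics
0.022 {'time_s': 0.0, 'joints': array([ 1.11699050e+00,  3.14208425e-01, -4.80673913e-02,  1.21019554e+00,
        4.53613470e-05,  1.57080347e+00]), 'joint_velocities': array([-0.00044274, -0.00067267, -0.00082066,  0.00022415, -0.00084772,
       -0.00082578]), 'tau': array([-8.99790211e-05, -5.39584780e+01,  3.39752090e+01,  1.92544819e-02,
        1.58623316e-04,  1.20852619e-05]), 'tool_pos': array([0.26278721, 0.53879794, 0.2524502 ]), 'tool_rot': array([-1.59786342,  1.56912068, -2.05167642]), 'wrist_force': array([-1.0720989 , -0.12679831, -0.88035973]), 'wrist_torque': array([0.02771488, 0.02962425, 0.02784998]), 'gripper_width': 0.9988847004615128}
top {'fx': 518.3163919668889, 'fy': 518.3163919668889, 'cx': 319.2202306074552, 'cy': 244.35755132658977, 'R': array([[ 0.01931442, -0.99949432, -0.02525975],
       [-0.99163836, -0.01592618, -0.12806142],
       [ 0.12759437,  0.02752197, -0.99144451]]), 't': array([-0.01407926,  0.48493514,  0.89101359])}
side {'fx': 506.176031072067, 'fy': 506.176031072067, 'cx': 317.0403404326594, 'cy': 233.3131204792539, 'R': array([[ 0.99266424, -0.12061371, -0.00836937],
       [-0.08521284, -0.64884295, -0.75613596],
       [ 0.08576996,  0.75130231, -0.65436103]]), 't': array([-0.48738226,  0.06974679,  0.88498021])}
```

View pics/top0.png

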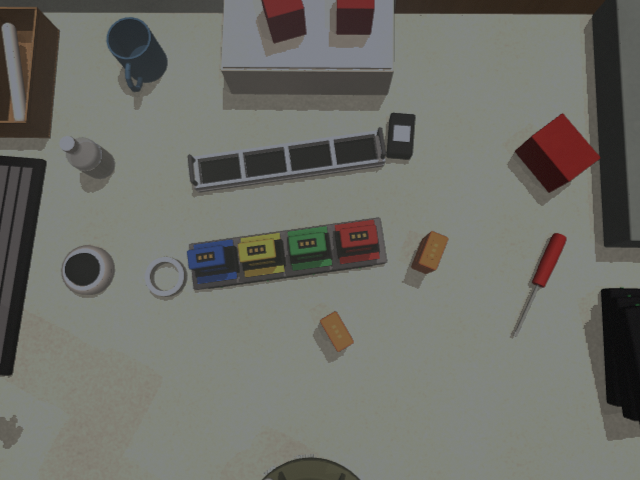

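View pics/side0.png

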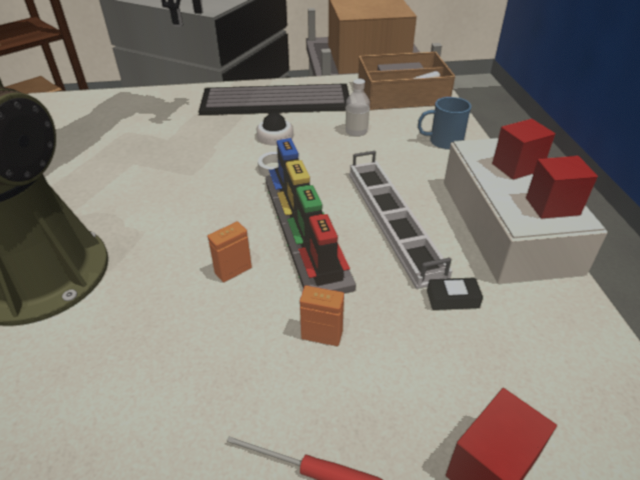

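The charger is nearer the robot and runs, from the left (+y) to the right, blue (~212,258), yellow (~262,255), green (~308,248), red (~357,242). The empty rack is behind it, spanning (190–385, 135–190). Look-alikes:
- orange packs at (431,252) and (337,331)
- red boxes at (284,18), (355,15) and (557,153)
- black device at (401,135)

I choose the four packs standing in the coloured wells. Next is a close crop and the measurements.

```bash
cat > h.py <<'E'
import numpy as np, cv2
from scipy.spatial.transform import Rotation as Rt
def ray(cal,uv,z):
    uv=np.atleast_2d(uv).astype(float); R=cal["R"];t=cal["t"]
    d=np.c_[(uv[:,0]-cal["cx"])/cal["fx"],(uv[:,1]-cal["cy"])/cal["fy"],np.ones(len(uv))]@R
    C=-R.T@t; return C+d*((z-C[2])/d[:,2])[:,None]
def proj(cal,X):
    p=np.atleast_2d(X)@cal["R"].T+cal["t"]; return np.c_[cal["fx"]*p[:,0]/p[:,2]+cal["cx"],cal["fy"]*p[:,1]/p[:,2]+cal["cy"]]
HUE={"red":(174,6),"yellow":(22,34),"green":(50,80),"blue":(105,125)}
def cmask(img,c,vmin=60,smin=110):
    h,s,v=cv2.split(cv2.cvtColor(img,cv2.COLOR_BGR2HSV)); a,b=HUE[c]
    m=((h>=a)&(h<=b)) if a<b else ((h>=a)|(h<=b))
    return (m&(s>=smin)&(v>=vmin)).astype(np.uint8)*255
E
python3 - <<'E'
from plant import env
from h import *
im=cv2.imread("pics/top0.png"); c=env.get_calibration("top")
cv2.imwrite("pics/crop.png",cv2.resize(im[125:295,180:400],None,fx=3.6,fy=3.4,interpolation=cv2.INTER_CUBIC))
# rack bays: dark blobs inside
g=cv2.cvtColor(im,cv2.COLOR_BGR2GRAY)[130:192,185:390]
n,l,s,ce=cv2.connectedComponentsWithStats((g<70).astype(np.uint8))
for i in range(1,n):
    if s[i,4]>200: print("dark",ce[i]+[185,130],s[i,2:],ray(c,ce[i]+[185,130],.012).round(3))
hsv=cv2.cvtColor(im,cv2.COLOR_BGR2HSV)
for p in[(212,248),(262,240),(308,235),(357,228),(230,275),(270,270),(318,264),(368,257)]: print(p,hsv[p[1],p[0]])
print("box front top",ray(c,[[223,70],[390,70],[223,90],[390,92]],0).round(3))
E
```

```text
dark [384.06467662 144.33830846] [ 13  29 201] [[ 0.677 -0.122  0.012]]
dark [355.3681592  148.88258706] [  44   30 1005] [[ 0.667 -0.069  0.012]]
dark [309.88810484 155.41028226] [ 43  30 992] [[0.654 0.016 0.012]]
dark [264.57594292 161.78491335] [ 44  30 981] [[0.641 0.1   0.012]]
dark [219.33470226 168.1889117 ] [ 43  29 974] [[0.627 0.184 0.012]]
dark [291.775    175.259375] [188  28 320] [[0.616 0.048 0.012]]
(212, 248) [111 143 116]
(262, 240) [ 25 137 125]
(308, 235) [ 65 108 106]
(357, 228) [  1 153 123]
(230, 275) [111 148 114]
(270, 270) [ 22 132 108]
(318, 264) [63 92 78]
(368, 257) [  1 140  95]
box front top [[ 0.826  0.188  0.   ]
 [ 0.828 -0.134  0.   ]
 [ 0.785  0.186  0.   ]
 [ 0.784 -0.134  0.   ]]
```

View pics/crop.png

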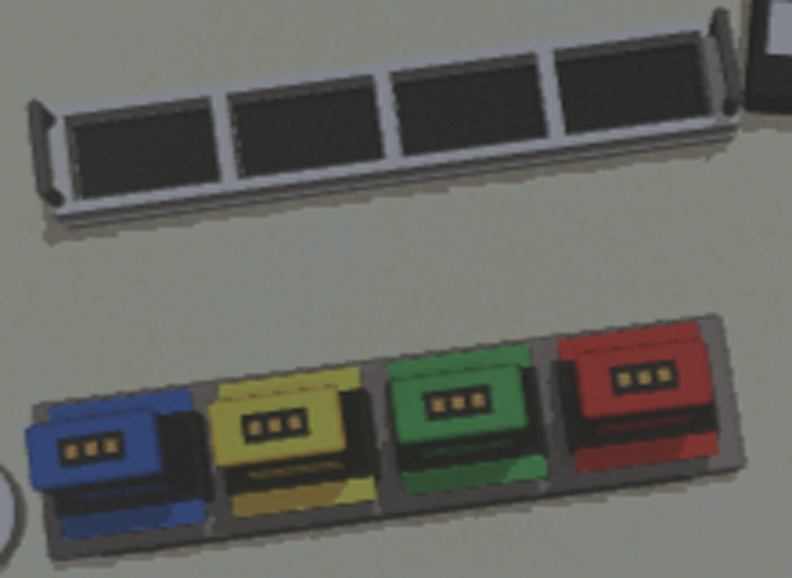

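```bash
python3 - <<'E'
from plant import env
from h import *
c=env.get_calibration("top")
f=lambda P:np.array(P,float)/[3.6,3.4]+[180,125]
P=ray(c,f([(92,449),(275,425),(460,402),(644,377)]),.114);print("packs",P.round(4))
v=P[0]-P[3];print("len .252?",np.linalg.norm(v),"yaw",np.arctan2(-v[0],v[1]))
cor=ray(c,f([(27,428),(158,408),(162,472),(33,490)]),.114);print("blue cap sides 60/32",[np.linalg.norm(cor[i]-cor[i-1]).round(4) for i in range(4)])
B=ray(c,f([(33,405),(718,316),(745,468),(52,560)]),.02)  # charger top outline (bottom edge of front incl.)
print("charger",B.mean(0).round(4),[np.linalg.norm(B[i]-B[i-1]).round(3) for i in range(4)])
# rack rim openings: corners of each opening at wall top
O=[[(70,114),(211,98),(222,184),(78,200)],[(230,94),(375,77),(384,158),(238,179)],[(392,73),(538,54),(550,137),(400,158)],[(553,50),(698,32),(712,118),(565,135)]]
R=np.array([ray(c,f(o),.028).mean(0) for o in O]);print("bays",R.round(4));v=R[0]-R[3];print(np.linalg.norm(v),np.arctan2(-v[0],v[1]))
s=env.sense();R=Rt.from_euler("xyz",s["tool_rot"]).as_matrix();print(R.round(3))
w=env.get_calibration("wrist");print("cam in tool",(R.T@(-w["R"].T@w["t"]-s["tool_pos"])).round(4),(w["R"]@R).round(3),w["fx"])
E
```

```text
packs [[ 0.4507  0.1761  0.114 ]
 [ 0.4636  0.0938  0.114 ]
 [ 0.476   0.0108  0.114 ]
 [ 0.4893 -0.0717  0.114 ]]
len .252? 0.25081716369136337 yaw 0.154397293543242
blue cap sides 60/32 [np.float64(0.0299), np.float64(0.06), np.float64(0.0308), np.float64(0.0587)]
charger [0.469  0.0518 0.02  ] [np.float64(0.083), np.float64(0.348), np.float64(0.082), np.float64(0.348)]
bays [[ 0.6219  0.1781  0.028 ]
 [ 0.635   0.0962  0.028 ]
 [ 0.6479  0.0136  0.028 ]
 [ 0.6609 -0.0683  0.028 ]]
0.2494759819359318 0.15698008906918426
[[-0.001  0.438  0.899]
 [-0.001  0.899 -0.438]
 [-1.    -0.002 -0.   ]]
cam in tool [-1.206e-01  1.000e-04 -6.860e-02] [[-0.001  1.    -0.   ]
 [-0.267 -0.     0.964]
 [ 0.964  0.001  0.267]] 330.5061758814213
```

Measurements agree with the given sizes: cap 60×31 mm, row length 251 mm (252 expected), charger 348×83 mm. Yaw is about 0.155 for both charger and rack. The crop confirms the choice: four capped packs in wells of matching colours. Blue goes to the right bay first.

```bash
cat > go.py <<'E'
import sys
from plant import env
from h import *
x,y,z,yaw=map(float,sys.argv[1:5]); s=env.sense()
R=Rt.from_euler("xyz",s["tool_rot"]).as_matrix()
T=np.array([[0,np.cos(yaw),np.sin(yaw)],[0,np.sin(yaw),-np.cos(yaw)],[-1,0,0]])
print("t",s["time_s"],"pos",s["tool_pos"].round(4),"shift",(R.T@(np.array([x,y,z])-s["tool_pos"])/.1).round(3),"turn",(Rt.from_matrix(R.T@T).as_rotvec()/2).round(3),"F",s["wrist_force"].round(1),"w",round(s["gripper_width"],3))
E
python3 go.py .4507 .1761 .20 .155
```

```text
t 0.1 pos [0.2628 0.5388 0.2525] shift [ 0.529 -2.436  3.279] turn [0.481 0.    0.001] F [ 0.2 -0.2  0.1] w 1.0
```

>>> drive_tool([
  [0, -0.3, 0.4, 0.07, 0, 0, 1],
  [0, -0.6, 0.8, 0.14, 0, 0, 1],
  [0, -0.75, 1, 0.21, 0, 0, 1],
  [0, -0.75, 1, 0.28, 0, 0, 1],
])

```text
time_s: 0.5
tool_pos: [0.321, 0.4249, 0.2531]
tool_rot: [-0.642, 1.569, -1.665]
wrist_force: [0.1, 1.4, 0.6]
gripper_width: 1.0
```

```bash
python3 go.py .4507 .1761 .20 .155
```

```text
t 0.5 pos [0.321  0.4249 0.2531] shift [ 0.535 -0.187  2.798] turn [0.196 0.001 0.   ] F [0.1 1.4 0.6] w 1.0
```

>>> drive_tool([
  [0, 0, 0.4, 0.07, 0, 0, 1],
  [0, -0.05, 0.8, 0.14, 0, 0, 1],
  [0, -0.05, 1, 0.196, 0, 0, 1],
  [0, -0.05, 1, 0.196, 0, 0, 1],
])

```text
time_s: 0.9
tool_pos: [0.3694, 0.3383, 0.2531]
tool_rot: [-0.292, 1.57, -1.702]
wrist_force: [0.2, -0.4, -0.3]
gripper_width: 0.995
```

```bash
python3 go.py .4507 .1761 .20 .155
```

```text
t 0.9 pos [0.3694 0.3383 0.2531] shift [0.532 0.543 1.731] turn [0.003 0.    0.   ] F [ 0.2 -0.4 -0.3] w 0.995
```

>>> drive_tool([
  [0, 0.2, 0.4, 0.003, 0, 0, 1],
  [0, 0.4, 0.8, 0.003, 0, 0, 1],
  [0, 0.5, 1, 0.003, 0, 0, 1],
  [0, 0.5, 1, 0.003, 0, 0, 1],
])

```text
time_s: 1.3
tool_pos: [0.4354, 0.2488, 0.2531]
tool_rot: [-0.213, 1.57, -1.626]
wrist_force: [0.0, -0.6, 0.4]
gripper_width: 0.998
```

```bash
python3 go.py .4507 .1761 .18 .155; python3 - <<'E'
from plant import env
from h import *
cv2.imwrite("pics/w1.png",env.capture("wrist"))
E
```

```text
t 1.3 pos [0.4354 0.2488 0.2531] shift [0.731 0.037 0.742] turn [0.001 0.    0.   ] F [ 0.  -0.6  0.4] w 0.998
```

View pics/w1.png

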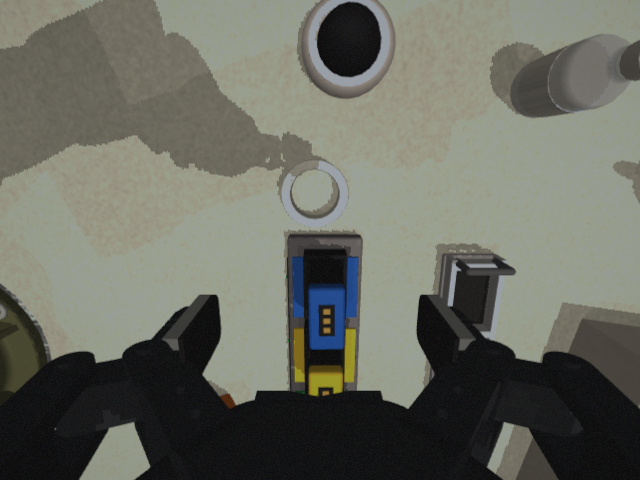

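The wrist view shows the blue cap at about (327,318) with its contacts at (327,320), between the open fingers and squarely aligned with them. I'll check the position from it.

```bash
python3 - <<'E'
from plant import env
from h import *
w=env.get_calibration("wrist"); im=cv2.imread("pics/w1.png")
print("contacts",ray(w,[327,320],.114).round(4))
hsv=cv2.cvtColor(im,cv2.COLOR_BGR2HSV); print(hsv[300,312],hsv[300,352],hsv[300,327])
q=np.array([(308,285),(347,284),(348,349),(309,350)]);P=ray(w,q,.114);print(P.mean(0).round(4),[np.linalg.norm(P[i]-P[i-1]).round(4) for i in range(4)],np.arctan2(*(P[1]-P[0])[[1,0]]))
E
python3 go.py .4507 .1761 .18 .155
```

```text
contacts [[0.453 0.179 0.114]]
[109 194 141] [109 191 139] [108 197 141]
[0.4535 0.1811 0.114 ] [np.float64(0.0625), np.float64(0.0329), np.float64(0.0625), np.float64(0.0349)] 0.18607552922314313
t 1.35 pos [0.4346 0.2499 0.253 ] shift [0.73  0.043 0.754] turn [ 0.002 -0.     0.   ] F [ 0.2 -0.1 -0.4] w 1.004
```

>>> drive_tool([
  [0, 0.03, 0.4, 0, 0, 0, 1],
  [0.2, 0.04, 0.74, 0, 0, 0, 1],
  [0.6, 0.04, 0.74, 0, 0, 0, 1],
  [0.7, 0.04, 0.74, 0, 0, 0, 1],
])

```text
time_s: 1.75
tool_pos: [0.4475, 0.1774, 0.1801]
tool_rot: [-1.5, 1.566, -2.911]
wrist_force: [-0.8, -0.3, -0.7]
gripper_width: 1.002
```

```bash
python3 go.py .4507 .1761 .085 .155
```

```text
t 1.75 pos [0.4475 0.1774 0.1801] shift [0.951 0.035 0.018] turn [0.003 0.    0.003] F [-0.8 -0.3 -0.7] w 1.002
```

Both measurements agree within 3 mm. Descending and gripping.

>>> drive_tool([
  [0.2, 0.05, 0.01, 0, 0, 0, 1],
  [0.6, 0.05, 0.01, 0, 0, 0, 1],
  [0.9, 0.05, 0.01, 0, 0, 0, 1],
  [0.95, 0.05, 0.01, 0, 0, 0, 1],
  [0.95, 0.05, 0.01, 0, 0, 0, 1],
])

```text
time_s: 2.25
tool_pos: [0.4544, 0.1783, 0.0882]
tool_rot: [-1.518, 1.569, -2.927]
wrist_force: [-0.4, -0.5, 1.0]
gripper_width: 1.004
```

>>> drive_tool([
  [0, 0, 0, 0, 0, 0, -1],
  [0, 0, 0, 0, 0, 0, -1],
  [0, 0, 0, 0, 0, 0, -1],
  [0, 0, 0, 0, 0, 0, -1],
  [0, 0, 0, 0, 0, 0, -1],
])

```text
time_s: 2.75
tool_pos: [0.4557, 0.1776, 0.0893]
tool_rot: [1.887, 1.569, 0.475]
wrist_force: [-1.7, -0.1, 7.3]
gripper_width: 0.367
```

>>> drive_tool([
  [0, 0, 0, 0, 0, 0, -1],
  [0, 0, 0, 0, 0, 0, -1],
])

```text
time_s: 2.95
tool_pos: [0.4557, 0.1776, 0.0893]
tool_rot: [1.915, 1.569, 0.503]
wrist_force: [-1.9, -0.2, 8.0]
gripper_width: 0.367
```

```bash
python3 go.py .6609 -.0683 .18 .157
```

```text
t 2.95 pos [0.4557 0.1776 0.0893] shift [-0.906  1.638  2.752] turn [ 0.001 -0.    -0.001] F [-1.9 -0.2  8. ] w 0.367
```

Gripped at 31 mm. Lifting and carrying.

>>> drive_tool([
  [-0.2, 0, 0, 0, 0, 0, -1],
  [-0.5, 0, 0, 0, 0, 0, -1],
  [-0.9, 0, 0, 0, 0, 0, -1],
  [-0.95, 0.4, 0.3, 0, 0, 0, -1],
  [-0.95, 0.8, 0.5, 0, 0, 0, -1],
])

```text
time_s: 3.45
tool_pos: [0.5437, 0.1403, 0.1858]
tool_rot: [1.569, 1.567, 0.158]
wrist_force: [0.2, 1.6, -2.2]
gripper_width: 0.366
```

```bash
python3 go.py .6609 -.0683 .18 .157
```

```text
t 3.45 pos [0.5437 0.1403 0.1858] shift [0.061 0.824 2.246] turn [ 0.002  0.    -0.002] F [ 0.2  1.6 -2.2] w 0.366
```

>>> drive_tool([
  [0, 0.3, 0.4, 0, 0, 0, -1],
  [0, 0.6, 0.8, 0, 0, 0, -1],
  [0, 0.75, 1, 0, 0, 0, -1],
  [0, 0.75, 1, 0, 0, 0, -1],
])

```text
time_s: 3.85
tool_pos: [0.6339, 0.0508, 0.1823]
tool_rot: [-0.071, 1.57, -1.487]
wrist_force: [0.3, 1.1, -2.8]
gripper_width: 0.367
```

>>> drive_tool([
  [0, 0, 0.4, 0, 0, 0, -1],
  [0, 0, 0.8, 0, 0, 0, -1],
  [0, 0, 1, 0, 0, 0, -1],
  [0, 0, 1, 0, 0, 0, -1],
])

```text
time_s: 4.25
tool_pos: [0.6472, -0.0472, 0.1827]
tool_rot: [-1.259, 1.57, -2.674]
wrist_force: [-0.4, 1.1, -3.2]
gripper_width: 0.365
```

```bash
python3 go.py .6609 -.0683 .18 .157;  python3 - <<'E'
from plant import env
from h import *
cv2.imwrite("pics/w2.png",env.capture("wrist"))
E
```

```text
t 4.25 pos [ 0.6472 -0.0472  0.1827] shift [0.027 0.103 0.23 ] turn [-0.001  0.     0.001] F [-0.4  1.1 -3.2] w 0.365
```

View pics/w2.png

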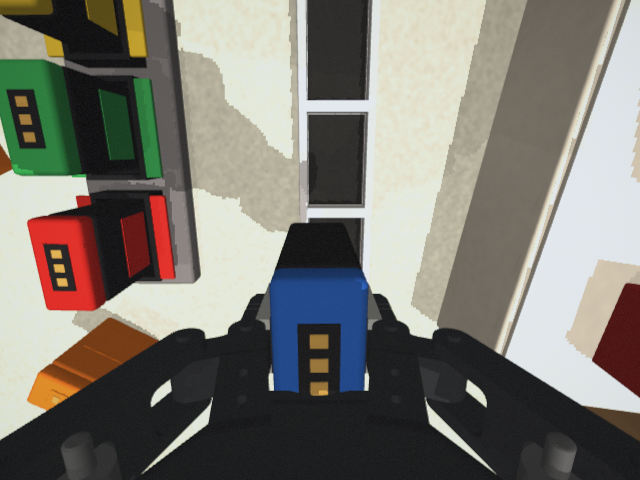

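The wrist view shows blue held upright and the rack below it. The next bay to the left has its opening at about (307–366, 112–208). I'll check the rack position from that.

```bash
python3 - <<'E'
from plant import env
from h import *
w=env.get_calibration("wrist")
P=ray(w,[(307,112),(366,111),(367,208),(308,208)],.028);print(P.mean(0).round(4),[np.linalg.norm(P[i]-P[i-1]).round(4) for i in range(4)],np.arctan2(*(P[1]-P[0])[[1,0]]))
E
python3 go.py .6609 -.0683 .10 .157
```

```text
[0.6517 0.0168 0.028 ] [np.float64(0.0754), np.float64(0.046), np.float64(0.0762), np.float64(0.0496)] 0.17289457875127828
t 4.3 pos [ 0.647  -0.0455  0.1828] shift [0.827 0.103 0.247] turn [ 0.    -0.     0.001] F [-0.3  0.3 -3. ] w 0.369
```

>>> drive_tool([
  [0, 0.12, 0.25, 0, 0, 0, -1],
  [0.3, 0.12, 0.25, 0, 0, 0, -1],
  [0.6, 0.12, 0.25, 0, 0, 0, -1],
  [0.8, 0.12, 0.25, 0, 0, 0, -1],
  [0.8, 0.12, 0.25, 0, 0, 0, -1],
])

```text
time_s: 4.8
tool_pos: [0.6602, -0.0657, 0.0995]
tool_rot: [-1.918, 1.563, 2.955]
wrist_force: [-0.2, 0.7, -3.4]
gripper_width: 0.365
```

```bash
python3 go.py .663 -.068 .0755 .157
```

```text
t 4.8 pos [ 0.6602 -0.0657  0.0995] shift [0.24  0.025 0.028] turn [ 0.002 -0.001  0.003] F [-0.2  0.7 -3.4] w 0.365
```

>>> drive_tool([
  [0.08, 0.02, 0.01, 0, 0, 0, -1],
  [0.15, 0.02, 0.01, 0, 0, 0, -1],
  [0.2, 0.02, 0.01, 0, 0, 0, -1],
  [0.22, 0.02, 0.01, 0, 0, 0, -1],
  [0.22, 0.02, 0.01, 0, 0, 0, -1],
])

```text
time_s: 5.3
tool_pos: [0.6657, -0.0683, 0.0813]
tool_rot: [-2.199, 1.571, 2.673]
wrist_force: [0.4, -0.2, -2.4]
gripper_width: 0.368
```

>>> drive_tool([
  [0.01, 0, 0, 0, 0, 0, -1],
  [0.02, 0, 0, 0, 0, 0, -1],
  [0.02, 0, 0, 0, 0, 0, -1],
])

```text
time_s: 5.6
tool_pos: [0.6658, -0.0684, 0.0794]
tool_rot: [1.356, 1.571, -0.056]
wrist_force: [-0.3, 0.1, -2.6]
gripper_width: 0.366
```

>>> drive_tool([
  [0.01, 0, 0, 0, 0, 0, -1],
  [0.02, 0, 0, 0, 0, 0, -1],
  [0.03, 0, 0, 0, 0, 0, -1],
  [0.03, 0, 0, 0, 0, 0, -1],
])

```text
time_s: 6.0
tool_pos: [0.6655, -0.0683, 0.0761]
tool_rot: [-1.841, 1.57, 3.031]
wrist_force: [0.5, 0.4, -2.4]
gripper_width: 0.365
```

>>> drive_tool([
  [0.01, 0, 0, 0, 0, 0, -1],
  [0.015, 0, 0, 0, 0, 0, -1],
  [0.015, 0, 0, 0, 0, 0, -1],
])

```text
time_s: 6.3
tool_pos: [0.6658, -0.0684, 0.0754]
tool_rot: [1.245, 1.57, -0.166]
wrist_force: [-1.7, -0.7, 3.9]
gripper_width: 0.365
```

Contact came at z = 0.0754, as predicted. Releasing.

>>> drive_tool([
  [0, 0, 0, 0, 0, 0, 1],
  [0, 0, 0, 0, 0, 0, 1],
  [0, 0, 0, 0, 0, 0, 1],
  [0, 0, 0, 0, 0, 0, 1],
  [0, 0, 0, 0, 0, 0, 1],
])

```text
time_s: 6.8
tool_pos: [0.6658, -0.0683, 0.0747]
tool_rot: [1.421, 1.571, 0.009]
wrist_force: [0.5, 1.0, 0.1]
gripper_width: 1.001
```

>>> drive_tool([
  [-0.2, 0, 0, 0, 0, 0, 1],
  [-0.6, 0, 0, 0, 0, 0, 1],
  [-1, 0, 0, 0, 0, 0, 1],
  [-1, -0.4, -0.3, 0, 0, 0, 1],
  [-1, -0.8, -0.6, 0, 0, 0, 1],
])

```text
time_s: 7.3
tool_pos: [0.5789, -0.0217, 0.1768]
tool_rot: [1.422, 1.566, 0.009]
wrist_force: [-0.1, 1.0, -0.6]
gripper_width: 0.999
```

```bash
python3 go.py .4655 .0945 .18 .155;  python3 - <<'E'
from plant import env
from h import *
cv2.imwrite("pics/w3.png",env.capture("top")[120:300,170:410])
E
```

```text
t 7.3 pos [ 0.5789 -0.0217  0.1768] shift [-0.038 -0.937 -1.326] turn [ 0.001  0.    -0.003] F [-0.1  1.  -0.6] w 0.999
```

View pics/w3.png

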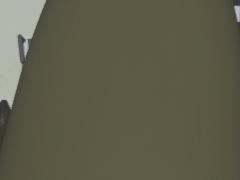

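The arm blocks the top view, so I'll check the placing from the wrist later. Next is yellow, to the second bay from the right.

>>> drive_tool([
  [0, -0.3, -0.4, 0, 0, 0, 1],
  [0, -0.6, -0.8, 0, 0, 0, 1],
  [0, -0.85, -1, 0, 0, 0, 1],
  [0, -0.9, -1, 0, 0, 0, 1],
])

```text
time_s: 7.75
tool_pos: [0.4693, 0.0643, 0.1747]
tool_rot: [-1.897, 1.569, 2.977]
wrist_force: [0.1, 0.1, -0.4]
gripper_width: 1.005
```

```bash
python3 go.py .465 .0953 .087 .155;  python3 - <<'E'
from plant import env
from h import *
cv2.imwrite("pics/w4.png",env.capture("wrist"))
E
```

```text
t 7.75 pos [0.4693 0.0643 0.1747] shift [ 0.877  0.009 -0.312] turn [ 0.004 -0.     0.001] F [ 0.1  0.1 -0.4] w 1.005
```

View pics/w4.png

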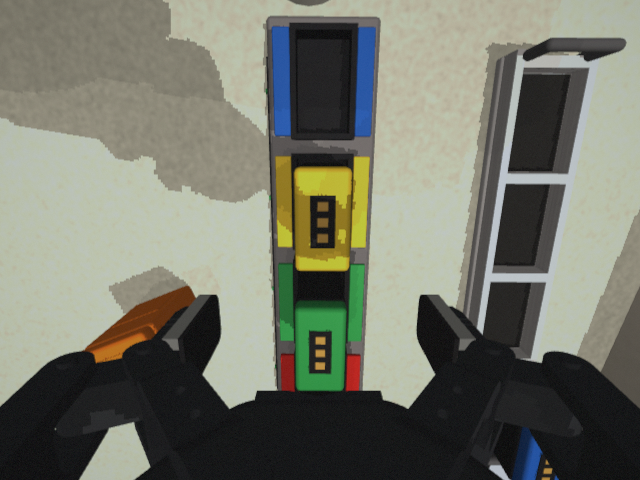

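The wrist view shows the yellow cap at (322,220), centred between the fingers. Blue is standing in its bay at the lower right, near (545,460).

>>> drive_tool([
  [0, 0, -0.3, 0, 0, 0, 1],
  [0.3, 0, -0.31, 0, 0, 0, 1],
  [0.7, 0, -0.31, 0, 0, 0, 1],
  [0.87, 0, -0.31, 0, 0, 0, 1],
  [0.87, 0, -0.31, 0, 0, 0, 1],
])

```text
time_s: 8.3
tool_pos: [0.4666, 0.0924, 0.0854]
tool_rot: [-1.466, 1.566, -2.878]
wrist_force: [-0.7, -0.9, 0.3]
gripper_width: 0.999
```

>>> drive_tool([
  [0, 0, 0, 0, 0, 0, 1],
  [0, 0, 0, 0, 0, 0, -1],
  [0, 0, 0, 0, 0, 0, -1],
  [0, 0, 0, 0, 0, 0, -1],
  [0, 0, 0, 0, 0, 0, -1],
])

```text
time_s: 8.8
tool_pos: [0.4681, 0.0934, 0.0885]
tool_rot: [1.561, 1.57, 0.15]
wrist_force: [0.5, 0.4, 3.5]
gripper_width: 0.367
```

>>> drive_tool([
  [0, 0, 0, 0, 0, 0, -1],
  [0, 0, 0, 0, 0, 0, -1],
  [0, 0, 0, 0, 0, 0, -1],
])

```text
time_s: 9.1
tool_pos: [0.4681, 0.0934, 0.0885]
tool_rot: [1.466, 1.57, 0.054]
wrist_force: [-1.5, -0.2, 5.3]
gripper_width: 0.366
```

```bash
python3 go.py .65 .015 .18 .157
```

```text
t 9.1 pos [0.4681 0.0934 0.0885] shift [-0.913  1.673  1.063] turn [ 0.001  0.    -0.001] F [-1.5 -0.2  5.3] w 0.366
```

Grip is good. Release height for yellow is z ≈ 0.0745.

>>> drive_tool([
  [-0.2, 0, 0, 0, 0, 0, -1],
  [-0.5, 0, 0, 0, 0, 0, -1],
  [-0.9, 0, 0, 0, 0, 0, -1],
  [-0.95, 0.4, 0.3, 0, 0, 0, -1],
  [-0.95, 0.8, 0.5, 0, 0, 0, -1],
])

```text
time_s: 9.6
tool_pos: [0.5563, 0.0561, 0.1853]
tool_rot: [1.421, 1.567, 0.01]
wrist_force: [1.2, 1.3, -1.4]
gripper_width: 0.365
```

>>> drive_tool([
  [0, 0.4, 0.2, 0, 0, 0, -1],
  [0, 0.7, 0.4, 0, 0, 0, -1],
  [0, 0.8, 0.5, 0, 0, 0, -1],
  [0, 0.8, 0.5, 0, 0, 0, -1],
])

```text
time_s: 10.0
tool_pos: [0.6426, 0.0187, 0.1815]
tool_rot: [-1.326, 1.57, -2.739]
wrist_force: [-0.6, 0.2, -2.8]
gripper_width: 0.37
```

```bash
python3 go.py .65 .015 .1 .157
```

```text
t 10.0 pos [0.6426 0.0187 0.1815] shift [0.815 0.068 0.048] turn [0. 0. 0.] F [-0.6  0.2 -2.8] w 0.37
```

>>> drive_tool([
  [0, 0.04, 0.03, 0, 0, 0, -1],
  [0.3, 0.04, 0.03, 0, 0, 0, -1],
  [0.6, 0.04, 0.03, 0, 0, 0, -1],
  [0.8, 0.04, 0.03, 0, 0, 0, -1],
  [0.8, 0.04, 0.03, 0, 0, 0, -1],
])

```text
time_s: 10.5
tool_pos: [0.6422, 0.0182, 0.0995]
tool_rot: [-1.73, 1.564, -3.141]
wrist_force: [-1.6, -0.5, -2.2]
gripper_width: 0.365
```

>>> drive_tool([
  [0, 0, 0, 0, 0, 0, -1],
])

```text
time_s: 10.6
tool_pos: [0.6452, 0.0181, 0.1031]
tool_rot: [-1.824, 1.57, 3.048]
wrist_force: [-0.3, -0.2, -1.3]
gripper_width: 0.368
```

```bash
python3 go.py .65 .015 .0745 .157
```

```text
t 10.6 pos [0.6452 0.0181 0.1031] shift [0.286 0.043 0.038] turn [ 0.001 -0.     0.   ] F [-0.3 -0.2 -1.3] w 0.368
```

>>> drive_tool([
  [0.08, 0.04, 0.03, 0, 0, 0, -1],
  [0.16, 0.04, 0.03, 0, 0, 0, -1],
  [0.22, 0.04, 0.03, 0, 0, 0, -1],
  [0.25, 0.04, 0.03, 0, 0, 0, -1],
  [0.26, 0.04, 0.03, 0, 0, 0, -1],
])

```text
time_s: 11.1
tool_pos: [0.6498, 0.0152, 0.0762]
tool_rot: [-1.728, 1.57, -3.14]
wrist_force: [-0.3, 0.7, -2.6]
gripper_width: 0.372
```

>>> drive_tool([
  [0, 0, 0, 0, 0, 0, -1],
  [0, 0, 0, 0, 0, 0, -1],
])

```text
time_s: 11.3
tool_pos: [0.6505, 0.0153, 0.077]
tool_rot: [1.474, 1.57, 0.062]
wrist_force: [-1.4, -0.3, -1.8]
gripper_width: 0.364
```

>>> drive_tool([
  [0.01, 0, 0, 0, 0, 0, -1],
  [0.015, 0, 0, 0, 0, 0, -1],
  [0.02, 0, 0, 0, 0, 0, -1],
  [0.02, 0, 0, 0, 0, 0, -1],
])

```text
time_s: 11.7
tool_pos: [0.6502, 0.0153, 0.0747]
tool_rot: [-1.486, 1.571, -2.898]
wrist_force: [0.5, -0.3, -3.2]
gripper_width: 0.365
```

>>> drive_tool([
  [0.005, 0, 0, 0, 0, 0, -1],
  [0.01, 0, 0, 0, 0, 0, -1],
  [0.01, 0, 0, 0, 0, 0, -1],
])

```text
time_s: 12.0
tool_pos: [0.6504, 0.0153, 0.0746]
tool_rot: [1.379, 1.57, -0.033]
wrist_force: [-3.4, 0.5, 4.7]
gripper_width: 0.366
```

Contact. Releasing, then green goes to the second bay from the left.

>>> drive_tool([
  [0, 0, 0, 0, 0, 0, 1],
  [0, 0, 0, 0, 0, 0, 1],
  [0, 0, 0, 0, 0, 0, 1],
  [0, 0, 0, 0, 0, 0, 1],
  [0, 0, 0, 0, 0, 0, 1],
])

```text
time_s: 12.5
tool_pos: [0.6504, 0.0153, 0.0737]
tool_rot: [1.294, 1.571, -0.118]
wrist_force: [0.1, -0.2, -0.5]
gripper_width: 0.998
```

>>> drive_tool([
  [-0.2, 0, 0, 0, 0, 0, 1],
  [-0.6, 0, 0, 0, 0, 0, 1],
  [-1, 0, 0, 0, 0, 0, 1],
  [-1, -0.4, 0, 0, 0, 0, 1],
  [-1, -0.8, 0, 0, 0, 0, 1],
])

```text
time_s: 13.0
tool_pos: [0.5727, 0.0026, 0.1756]
tool_rot: [1.404, 1.566, -0.008]
wrist_force: [-1.6, -0.1, 0.4]
gripper_width: 0.998
```

```bash
python3 go.py .4778 .0123 .087 .155
```

```text
t 13.0 pos [0.5727 0.0026 0.1756] shift [ 0.882 -0.925 -0.247] turn [ 0.002  0.    -0.002] F [-1.6 -0.1  0.4] w 0.998
```

>>> drive_tool([
  [0, -0.4, -0.1, 0, 0, 0, 1],
  [0, -0.8, -0.25, 0, 0, 0, 1],
  [0, -0.9, -0.25, 0, 0, 0, 1],
  [0, -0.9, -0.25, 0, 0, 0, 1],
])

```text
time_s: 13.4
tool_pos: [0.4774, 0.013, 0.1742]
tool_rot: [1.058, 1.57, -0.353]
wrist_force: [-0.5, 0.3, 0.2]
gripper_width: 0.999
```

```bash
python3 go.py .4778 .0123 .087 .155;  python3 - <<'E'
from plant import env
from h import *
cv2.imwrite("pics/w5.png",env.capture("wrist"))
E
```

```text
t 13.4 pos [0.4774 0.013  0.1742] shift [0.872 0.003 0.008] turn [ 0.002  0.    -0.   ] F [-0.5  0.3  0.2] w 0.999
```

View pics/w5.png

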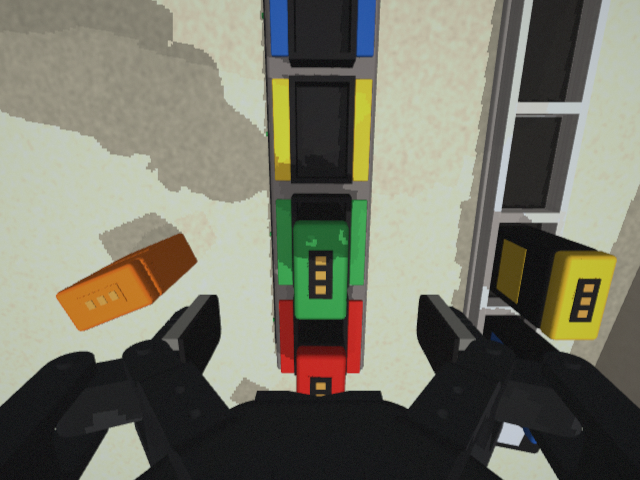

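Green is centred at (320,270). Yellow stands upright in its bay at about (560,285).

>>> drive_tool([
  [0.3, 0, 0, 0, 0, 0, 1],
  [0.6, 0, 0, 0, 0, 0, 1],
  [0.86, 0, 0, 0, 0, 0, 1],
  [0.86, 0, 0, 0, 0, 0, 1],
  [0.86, 0, 0, 0, 0, 0, 1],
])

```text
time_s: 13.95
tool_pos: [0.4796, 0.0129, 0.0879]
tool_rot: [-1.51, 1.57, -2.922]
wrist_force: [0.3, -0.4, -0.6]
gripper_width: 1.0
```

>>> drive_tool([
  [0, 0, 0, 0, 0, 0, -1],
  [0, 0, 0, 0, 0, 0, -1],
  [0, 0, 0, 0, 0, 0, -1],
  [0, 0, 0, 0, 0, 0, -1],
  [0, 0, 0, 0, 0, 0, -1],
])

```text
time_s: 14.45
tool_pos: [0.479, 0.0131, 0.0887]
tool_rot: [1.405, 1.569, -0.007]
wrist_force: [-1.3, 0.2, 6.1]
gripper_width: 0.366
```

>>> drive_tool([
  [0, 0, 0, 0, 0, 0, -1],
  [0, 0, 0, 0, 0, 0, -1],
  [0, 0, 0, 0, 0, 0, -1],
])

```text
time_s: 14.75
tool_pos: [0.479, 0.0131, 0.0887]
tool_rot: [1.381, 1.569, -0.03]
wrist_force: [-1.5, 0.5, 6.3]
gripper_width: 0.363
```

```bash
python3 go.py .637 .0977 .18 .157
```

```text
t 14.75 pos [0.479  0.0131 0.0887] shift [-0.911  1.695 -0.585] turn [ 0.001  0.    -0.001] F [-1.5  0.5  6.3] w 0.363
```

>>> drive_tool([
  [-0.2, 0, 0, 0, 0, 0, -1],
  [-0.5, 0, 0, 0, 0, 0, -1],
  [-0.9, 0, 0, 0, 0, 0, -1],
  [-1, 0.3, -0.3, 0, 0, 0, -1],
  [-1, 0.7, -0.58, 0, 0, 0, -1],
])

```text
time_s: 15.25
tool_pos: [0.5395, 0.0817, 0.1908]
tool_rot: [1.526, 1.567, 0.112]
wrist_force: [2.1, -0.7, -1.5]
gripper_width: 0.368
```

>>> drive_tool([
  [0, 0.4, 0, 0, 0, 0, -1],
  [0, 0.8, 0, 0, 0, 0, -1],
  [0, 0.95, 0, 0, 0, 0, -1],
  [0, 0.95, 0, 0, 0, 0, -1],
  [0, 0.95, 0, 0, 0, 0, -1],
])

```text
time_s: 15.75
tool_pos: [0.6313, 0.0963, 0.187]
tool_rot: [-1.579, 1.569, -2.991]
wrist_force: [-0.2, 0.0, -2.6]
gripper_width: 0.368
```

```bash
python3 go.py .637 .0977 .1 .157
```

```text
t 15.75 pos [0.6313 0.0963 0.187 ] shift [ 0.87   0.06  -0.005] turn [ 0.001 -0.     0.001] F [-0.2  0.  -2.6] w 0.368
```

>>> drive_tool([
  [0, 0.05, 0, 0, 0, 0, -1],
  [0.3, 0.06, 0, 0, 0, 0, -1],
  [0.6, 0.06, 0, 0, 0, 0, -1],
  [0.87, 0.06, 0, 0, 0, 0, -1],
  [0.87, 0.06, 0, 0, 0, 0, -1],
])

```text
time_s: 16.25
tool_pos: [0.6343, 0.0967, 0.0971]
tool_rot: [-1.581, 1.563, -2.993]
wrist_force: [-0.9, 0.3, -2.0]
gripper_width: 0.369
```

>>> drive_tool([
  [0, 0, 0, 0, 0, 0, -1],
  [0, 0, 0, 0, 0, 0, -1],
])

```text
time_s: 16.45
tool_pos: [0.6393, 0.0975, 0.1029]
tool_rot: [1.566, 1.568, 0.154]
wrist_force: [-0.3, -0.8, -1.4]
gripper_width: 0.375
```

```bash
python3 go.py .637 .0977 .0747 .157
```

```text
t 16.45 pos [0.6393 0.0975 0.1029] shift [ 0.282 -0.023 -0.005] turn [ 0.001  0.    -0.001] F [-0.3 -0.8 -1.4] w 0.375
```

>>> drive_tool([
  [0.08, -0.02, 0, 0, 0, 0, -1],
  [0.16, -0.02, 0, 0, 0, 0, -1],
  [0.22, -0.02, 0, 0, 0, 0, -1],
  [0.25, -0.02, 0, 0, 0, 0, -1],
  [0.26, -0.02, 0, 0, 0, 0, -1],
])

```text
time_s: 16.95
tool_pos: [0.6357, 0.0971, 0.0748]
tool_rot: [-1.609, 1.57, -3.021]
wrist_force: [-3.6, -0.8, 7.9]
gripper_width: 0.362
```

>>> drive_tool([
  [0, 0, 0, 0, 0, 0, -1],
  [0, 0, 0, 0, 0, 0, -1],
])

```text
time_s: 17.15
tool_pos: [0.6362, 0.0971, 0.0748]
tool_rot: [1.329, 1.571, -0.083]
wrist_force: [-1.6, -0.9, -1.5]
gripper_width: 0.365
```

>>> drive_tool([
  [0.01, 0, 0, 0, 0, 0, -1],
  [0.015, 0, 0, 0, 0, 0, -1],
  [0.015, 0, 0, 0, 0, 0, -1],
  [0.015, 0, 0, 0, 0, 0, -1],
])

```text
time_s: 17.55
tool_pos: [0.6362, 0.0971, 0.0747]
tool_rot: [1.544, 1.57, 0.132]
wrist_force: [-5.1, -0.3, 9.6]
gripper_width: 0.369
```

>>> drive_tool([
  [0, 0, 0, 0, 0, 0, 1],
  [0, 0, 0, 0, 0, 0, 1],
  [0, 0, 0, 0, 0, 0, 1],
  [0, 0, 0, 0, 0, 0, 1],
  [0, 0, 0, 0, 0, 0, 1],
])

```text
time_s: 18.05
tool_pos: [0.6361, 0.0971, 0.0731]
tool_rot: [-1.513, 1.571, -2.925]
wrist_force: [0.3, -0.6, 0.1]
gripper_width: 0.999
```

>>> drive_tool([
  [-0.2, 0, 0, 0, 0, 0, 1],
  [-0.6, 0, 0, 0, 0, 0, 1],
  [-1, 0, 0, 0, 0, 0, 1],
  [-1, -0.4, 0.3, 0, 0, 0, 1],
  [-1, -0.7, 0.7, 0, 0, 0, 1],
])

```text
time_s: 18.55
tool_pos: [0.5786, 0.0174, 0.1751]
tool_rot: [1.483, 1.567, 0.074]
wrist_force: [-1.0, -1.8, -0.2]
gripper_width: 0.998
```

```bash
python3 go.py .491 -.07 .087 .155
```

```text
t 18.55 pos [0.5786 0.0174 0.1751] shift [ 0.878 -1.009  0.721] turn [ 0.004  0.    -0.002] F [-1.  -1.8 -0.2] w 0.998
```

>>> drive_tool([
  [0, -0.4, 0.3, 0, 0, 0, 1],
  [0, -0.8, 0.6, 0, 0, 0, 1],
  [0, -0.98, 0.7, 0, 0, 0, 1],
  [0, -0.98, 0.7, 0, 0, 0, 1],
  [0, -0.98, 0.7, 0, 0, 0, 1],
])

```text
time_s: 19.05
tool_pos: [0.4929, -0.0679, 0.1737]
tool_rot: [1.599, 1.57, 0.187]
wrist_force: [0.5, -0.6, -0.8]
gripper_width: 1.003
```

```bash
python3 go.py .491 -.07 .087 .155;  python3 - <<'E'
from plant import env
from h import *
cv2.imwrite("pics/w6.png",env.capture("wrist"))
E
```

```text
t 19.05 pos [ 0.4929 -0.0679  0.1737] shift [ 0.867 -0.023  0.018] turn [ 0.002 -0.    -0.001] F [ 0.5 -0.6 -0.8] w 1.003
```

View pics/w6.png

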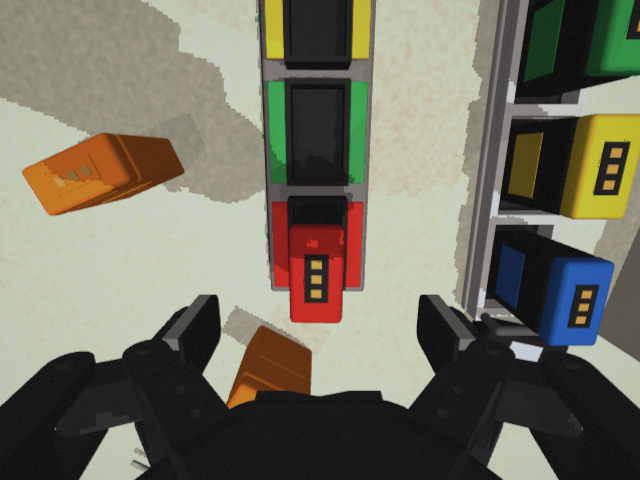

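Red is centred at (316,275). Green, yellow and blue stand in the rack, upright, at the right. The orange look-alike at (270,370) is well clear of the fingers.

>>> drive_tool([
  [0.3, -0.02, 0.02, 0, 0, 0, 1],
  [0.6, -0.02, 0.02, 0, 0, 0, 1],
  [0.86, -0.02, 0.02, 0, 0, 0, 1],
  [0.86, -0.02, 0.02, 0, 0, 0, 1],
  [0.86, -0.02, 0.02, 0, 0, 0, 1],
])

```text
time_s: 19.6
tool_pos: [0.4913, -0.0693, 0.0873]
tool_rot: [-2.032, 1.57, 2.841]
wrist_force: [-0.1, -0.2, 1.1]
gripper_width: 1.0
```

>>> drive_tool([
  [0, 0, 0, 0, 0, 0, -1],
  [0, 0, 0, 0, 0, 0, -1],
  [0, 0, 0, 0, 0, 0, -1],
  [0, 0, 0, 0, 0, 0, -1],
  [0, 0, 0, 0, 0, 0, -1],
])

```text
time_s: 20.1
tool_pos: [0.4916, -0.0701, 0.0883]
tool_rot: [1.377, 1.569, -0.035]
wrist_force: [0.6, 0.2, 5.6]
gripper_width: 0.369
```

>>> drive_tool([
  [0, 0, 0, 0, 0, 0, -1],
  [0, 0, 0, 0, 0, 0, -1],
  [0, 0, 0, 0, 0, 0, -1],
])

```text
time_s: 20.4
tool_pos: [0.4916, -0.0701, 0.0883]
tool_rot: [1.415, 1.569, 0.003]
wrist_force: [-0.0, 0.4, 5.9]
gripper_width: 0.37
```

```bash
python3 go.py .624 .1796 .18 .157
```

```text
t 20.4 pos [ 0.4916 -0.0701  0.0883] shift [-0.915  1.704 -2.256] turn [ 0.001  0.    -0.001] F [-0.   0.4  5.9] w 0.37
```

>>> drive_tool([
  [-0.2, 0, 0, 0, 0, 0, -1],
  [-0.5, 0, 0, 0, 0, 0, -1],
  [-0.9, 0, 0, 0, 0, 0, -1],
  [-1, 0, -0.4, 0, 0, 0, -1],
  [-1, 0, -0.8, 0, 0, 0, -1],
])

```text
time_s: 20.9
tool_pos: [0.4795, 0.0091, 0.1896]
tool_rot: [1.458, 1.567, 0.043]
wrist_force: [0.2, 1.4, -2.7]
gripper_width: 0.366
```

>>> drive_tool([
  [0, 0.2, -0.4, 0, 0, 0, -1],
  [0, 0.4, -0.8, 0, 0, 0, -1],
  [0, 0.8, -1, 0, 0, 0, -1],
  [0, 0.8, -1, 0, 0, 0, -1],
])

```text
time_s: 21.3
tool_pos: [0.5447, 0.1238, 0.1868]
tool_rot: [1.917, 1.568, 0.509]
wrist_force: [0.4, -0.2, -2.5]
gripper_width: 0.368
```

```bash
python3 go.py .624 .1796 .18 .157
```

```text
t 21.3 pos [0.5447 0.1238 0.1868] shift [ 0.071  0.873 -0.422] turn [ 0.003 -0.001 -0.001] F [ 0.4 -0.2 -2.5] w 0.368
```

>>> drive_tool([
  [0, 0.3, -0.4, 0, 0, 0, -1],
  [0, 0.7, -0.42, 0, 0, 0, -1],
  [0, 0.82, -0.42, 0, 0, 0, -1],
  [0, 0.82, -0.42, 0, 0, 0, -1],
  [0, 0.82, -0.42, 0, 0, 0, -1],
])

```text
time_s: 21.8
tool_pos: [0.6146, 0.1741, 0.1865]
tool_rot: [-1.436, 1.569, -2.848]
wrist_force: [-0.5, 0.2, -2.0]
gripper_width: 0.367
```

```bash
python3 go.py .624 .1796 .1 .157
```

```text
t 21.8 pos [0.6146 0.1741 0.1865] shift [ 0.865  0.104 -0.039] turn [0.001 0.    0.001] F [-0.5  0.2 -2. ] w 0.367
```

>>> drive_tool([
  [0, 0.08, -0.02, 0, 0, 0, -1],
  [0.3, 0.08, -0.02, 0, 0, 0, -1],
  [0.6, 0.08, -0.02, 0, 0, 0, -1],
  [0.85, 0.08, -0.02, 0, 0, 0, -1],
  [0.85, 0.08, -0.02, 0, 0, 0, -1],
])

```text
time_s: 22.3
tool_pos: [0.6199, 0.1769, 0.0987]
tool_rot: [-1.461, 1.564, -2.874]
wrist_force: [-0.4, -0.9, -3.4]
gripper_width: 0.369
```

>>> drive_tool([
  [0, 0, 0, 0, 0, 0, -1],
  [0, 0, 0, 0, 0, 0, -1],
])

```text
time_s: 22.5
tool_pos: [0.6243, 0.1783, 0.1043]
tool_rot: [1.703, 1.568, 0.291]
wrist_force: [-0.2, -0.1, -2.0]
gripper_width: 0.368
```

```bash
python3 go.py .624 .1796 .0743 .157
```

```text
t 22.5 pos [0.6243 0.1783 0.1043] shift [ 0.3   -0.002 -0.013] turn [ 0.001 -0.    -0.001] F [-0.2 -0.1 -2. ] w 0.368
```

>>> drive_tool([
  [0.08, 0, 0, 0, 0, 0, -1],
  [0.16, 0, 0, 0, 0, 0, -1],
  [0.22, 0, 0, 0, 0, 0, -1],
  [0.25, 0, 0, 0, 0, 0, -1],
  [0.26, 0, 0, 0, 0, 0, -1],
])

```text
time_s: 23.0
tool_pos: [0.6227, 0.1779, 0.0755]
tool_rot: [-1.474, 1.57, -2.885]
wrist_force: [-0.9, -1.1, -1.6]
gripper_width: 0.367
```

>>> drive_tool([
  [0.005, 0, 0, 0, 0, 0, -1],
  [0.01, 0, 0, 0, 0, 0, -1],
  [0.01, 0, 0, 0, 0, 0, -1],
])

```text
time_s: 23.3
tool_pos: [0.6233, 0.1781, 0.0755]
tool_rot: [1.641, 1.57, 0.229]
wrist_force: [-0.2, 0.3, -2.8]
gripper_width: 0.37
```

>>> drive_tool([
  [0.005, 0, 0, 0, 0, 0, -1],
  [0.01, 0, 0, 0, 0, 0, -1],
  [0.015, 0, 0, 0, 0, 0, -1],
  [0.015, 0, 0, 0, 0, 0, -1],
])

```text
time_s: 23.7
tool_pos: [0.6233, 0.1781, 0.0743]
tool_rot: [1.715, 1.57, 0.303]
wrist_force: [-0.7, -1.5, 3.0]
gripper_width: 0.37
```

Contact at the expected height. Releasing, then backing off to clear the view.

>>> drive_tool([
  [0, 0, 0, 0, 0, 0, 1],
  [0, 0, 0, 0, 0, 0, 1],
  [0, 0, 0, 0, 0, 0, 1],
  [0, 0, 0, 0, 0, 0, 1],
  [0, 0, 0, 0, 0, 0, 1],
])

```text
time_s: 24.2
tool_pos: [0.6232, 0.1781, 0.0738]
tool_rot: [1.331, 1.571, -0.081]
wrist_force: [-0.6, -0.3, -0.3]
gripper_width: 1.005
```

>>> drive_tool([
  [-0.2, 0, 0, 0, 0, 0, 1],
  [-0.6, 0, 0, 0, 0, 0, 1],
  [-1, 0, 0, 0, 0, 0, 1],
  [-1, -0.4, -0.4, 0, 0, 0, 1],
  [-1, -0.8, -0.8, 0, 0, 0, 1],
])

```text
time_s: 24.7
tool_pos: [0.5433, 0.2372, 0.1757]
tool_rot: [1.892, 1.566, 0.477]
wrist_force: [-0.5, 0.8, -0.2]
gripper_width: 0.999
```

>>> drive_tool([
  [-0.3, -0.3, -0.4, 0, 0, 0, 1],
  [-0.5, -0.6, -0.8, 0, 0, 0, 1],
  [-0.5, -0.8, -1, 0, 0, 0, 1],
  [-0.5, -0.8, -1, 0, 0, 0, 1],
])

```text
time_s: 25.1
tool_pos: [0.4446, 0.3256, 0.2254]
tool_rot: [2.728, 1.568, 1.322]
wrist_force: [0.7, -0.1, -0.2]
gripper_width: 0.999
```

```bash
python3 - <<'E'
from plant import env
from h import *
a=env.capture("top")[110:290,160:420]; b=env.capture("side")[120:320,230:490]
cv2.imwrite("pics/end.png",np.vstack([cv2.resize(a,None,fx=1.6,fy=1.6),cv2.resize(b,(416,310))]))
E
```

```text
(no output)
```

View pics/end.png

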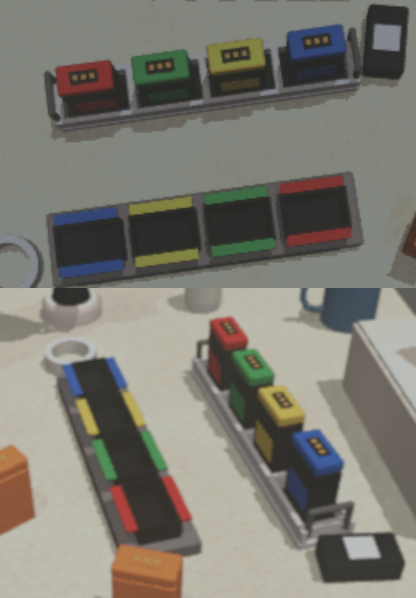

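Both views show all four packs upright in the bays. From left to right they are red (85,75), green (160,65), yellow (235,55), blue (315,40), the reverse of the charger's blue, yellow, green, red.

```bash
python3 -c "
from plant import env
s=env.sense();print(s['time_s'],s['wrist_force'].round(1),s['gripper_width']);print(env.hand_in())"
```

```text
25.2 [ 1.3 -0.5  0.5] 1.0011019733096769
the job is handed in; nothing more can be done
None
```

All four packs are in the carry rack in reverse order, and I handed the job in at 25.2 s of the 93 s allowed. The charger held blue, yellow, green, red from left to right. The rack now holds red, green, yellow, blue.

- **Placing:** I lowered each pack until the wrist force showed it touching the floor of its bay, then released it. Contact came within about 0.5 mm of the height predicted from the grasp. The highest force I read was about 10 N.
- **Last checks:** The top and side views show all four packs upright, one per bay, with the charger empty and the look-alike items not visibly moved. The gripper was open and clear of everything.
- **Disagreement:** The wrist camera put things 3–5 mm off the top camera's estimate, about 3–4 mm in x and 3–5 mm in y. I aimed between the two, well within the roughly 8 mm of slack in each bay.
- **Not checked:** I did not measure each pack's final position within its bay, only viewed it.

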